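# Dual-button cycle of the corner press

## Robot

A 7-joint arm with a two-finger parallel gripper is mounted at the origin on the work surface. World frame = base frame: x ahead of the robot, y to its left, z up, the work surface at z = 0. Lengths are in mm, angles in degrees, forces in N, time in s.
With the tool pointing down it reaches from about 425 to 800 mm from the base axis. Payload 8.3 kg.
Tool frame: the origin (TCP) lies at the very end of the fingers, on their centre line; the grasp point (between the pads) lies 19 mm behind it; z points along the fingers, y is the direction in which the jaws open and shut (so a half turn about z gives the same grasp; the last joint's range is limited). The gripper opens to 85 mm and grips with 20 to 120 N. Pads are 22 mm wide; open, the fingers measure 114 mm over their backs; the gripper's body (76 mm by 85 mm) begins 54 mm behind the grasp point. The pads swing forward as they close: fully open they stand 13 mm farther back than shut.
Start: joints at [72.599, 21.967, 0.94, 78.501, -0.361, 79.538, -2.664], TCP at [149.089, -606.939, 231.279] pointing down, gripper open.
Joint ranges: [-169.22, 169.22], [-14.56, 117.87], [-87.37, 89.26], [10.42, 133.3], [-82.24, 262.24], [0.94, 117.77], [-172.7, 172.7]. Speed limits (degrees/s): [136.94, 136.94, 172.46, 172.46, 180, 180, 180].

## Interface

Orientations are given as a 3x3 rotation matrix whose columns are the frame's x, y, z axes.
In Python, from workcell import status, imaging, bot, spotter gives the robot as it stands.
- The arm moves only by the shell command python3 -m creep 'ROWS' [FORCE]. ROWS is JSON, a list of rows, each a list of 7 numbers: the opening, from 0 (shut) to 1 (fully open), then the shift along the tool's x, y, z in units of 25 mm (1.0 is 25 mm), then the turn, a rotation vector about the tool's x, y, z in units of 6 degrees (1.0 is 6 degrees). In form: [[fingers, x, y, z, rx, ry, rz], ...]. A call has 1 to 12 rows; each row is the pose to reach, as a shift and turn from the pose measured when the call began, along the tool's axes at that moment; what a row does not reach only later rows make up. A row lasts 1/12 s, in which the tool goes at most 41.7 mm and 7.16 degrees, less where a joint would pass 70% of its speed; a pose out of reach is approached as far as the arm can. A call with a gripper value outside its range is refused whole. The fingers move at their own pace and stop on an object; FORCE is the grip in N (left out, the last holds). Time passes only in rows, so rows that repeat a pose let the fingers close. It gives the time, the measured TCP pose, the force and the opening at its end, in the units of the state.
- status.sense(): the state, without advancing time (a new reading comes with each control period).
- imaging.grab_frame(name): name is "scene" or "top"; returns (picture, depth): 480x640x3 uint8, red, green, blue; 480x640 float32, mm along the optical axis (not along the pixel's ray), 0 where there is no reading.
- imaging.camera_model(name): a dict with "intrinsics" (3x3 intrinsics, pixels), "dist" ([k1, k2, p1, p2, k3] as OpenCV has them; the pictures are not rectified), "position" and "rotation" of the camera in the world. Camera axes: x right, y down, z forward; pixel columns grow to the right and rows downward; lengths in mm; the calibration is good to about 2 mm. A picture is of the moment at which its call begins. camera_model takes no time and is no camera call.
- bot.job_done(): hands the job in, once; it reports no verdict.
Trained networks look in the newest picture that a camera, given by its name, has taken for a name from the list of things; names that differ only in an ending like _2 or _b are one class to them, and where a whole thing is asked for, a point or a joint stands for the part that bears it (a point fixed in the world has none). Each returns a list of dicts, best first, with "score" (0 to 1); they miss things now and then, are a little off and sometimes report something else, mostly with a low value. They report only what shows in the picture. A call takes as long as a camera call.
- spotter.search_frame(target, camera): "xy" ([column, row] in pixels, amid what is visible of it).
- spotter.tip_of(target, camera): "xy" ([column, row] in pixels: a listed point, or the origin of a listed thing).
The state is a dict: "clock": time; "joints": joint angles; "qvel": joint speeds; "joint_efforts": joint torques, N m; "tcp_pos": TCP position; "ee_rot": TCP orientation; "ft_force": force on the tool from outside, world axes, zero at the start; "ft_torque": the same for the moment, N m; "grip_width": opening from 0.0 (shut) to 1.0 (fully open).
Only numpy, scipy, OpenCV 4.12 (cv2) and the standard library are available. Lean on these libraries where they do the work, as an engineer would, in place of code of your own. Each camera call takes 0.05 s, during which the arm holds its last target. There are 200 camera calls.

## Task

Run one cycle of the frame-corner press: with both fingertips press the two green buttons on the yellow console down together, so that both red-footed rams of the bronze driver come all the way down onto the white frame corner, and hold both buttons fully down for three seconds. Then let go of both, so that the rams go back up. Do not press the red stop button, do not touch the press itself, and leave the loose things on the bench where they lie.

Things in the scene. Friction and masses are not known exactly. Their poses are not given: they have to be found in the camera images.
- console: Yellow-topped grey two-button console, fixed to the bench, 130 x 170 x 55 mm (x, y, z). Origin: centre of its underside, on the bench. Its x axis points away from the robot at yaw 0, its y axis runs along the line of the two green buttons, z up. The green buttons' centres lie at (-18, +30) and (-18, -30) mm, the red one's at (38, 0) mm, in its frame.
- start_left_top (a point): Centre of the top of the left (+y of the console) green cap, diameter 28 mm. Released, it stands 79 mm above the bench, 12 mm proud of its black collar (44 mm across, 12 mm high on the console's top); pressed fully, 4 mm proud. Moves with the cap. The two green caps are 60 mm apart centre to centre, level with one another.
- start_right_top (a point): The same for the right (-y) green cap.
- start_left (a joint): Travel of the left green button: 0 = released, 0.008 m = fully down. Springs back by itself. Takes 1.4 N to start moving and 4.5 N fully down, then meets a hard stop.
- start_right (a joint): The same for the right green button.
- stop_button_top (a point): Centre of the top of the red stop button, diameter 24 mm, 79 mm above the bench, farther from the robot than the green pair at yaw 0. Leave it alone.
- stop_button (a joint): Travel of the red stop button: 0 = released, 0.008 m = fully down (4.5 N).
- press: The press, fixed to the bench: teak board 240 x 280 x 22 mm, with a white L-shaped frame corner (legs 85 mm) held under a toggle clamp with an upright red grip (155 mm high), and a twin bronze point driver on a grey post (232 mm high). Origin: centre of the board's underside. z up.
- ram_left_tip (a point): Centre of the underside of the driver's first ram, a chrome rod with a red foot 19 mm across, worked by the left green button. At rest 31 mm above the frame corner. It follows its button in proportion: 3.75 mm down for each mm of button travel, 30 mm in all, to 1 mm above the frame corner.
- ram_right_tip (a point): The same for the second ram, worked by the right green button.
- corner_top (a point): Point on the top face of the white frame corner, at its mitre between the two rams, 40 mm above the bench. z up.
- spare_corner: Loose white resin frame corner lying flat near the console's near side: L of 24 mm wide moulding, 18 mm high, legs 85 mm. Origin: on the bench, near the inside of the L. Leave it.
- wall_hook: Loose chrome wall hook on its 55 x 24 mm back plate, 42 mm high, beyond the console. Origin: centre of the underside. Leave it.
- point_tin: Loose round tin, 60 mm across, 40 mm high, beside the console's left end. Origin: centre of the underside. Leave it.
- screwdriver: Loose screwdriver, 170 mm long, lying beyond the console. Leave it.
- glue_bottle: Loose glue bottle, 56 mm across, 150 mm high, on the left. Origin: centre of the underside. Leave it.
- tape_measure: Loose yellow tape measure, 70 x 35 x 66 mm, on the left. Origin: centre of the underside. Leave it.

How it is judged:
By the outcome, as a careful person would: the job done as asked, in the order asked, and still so for the second after the job is handed in, with the robot touching nothing.
It also fails if it takes over 38 s, if anything falls off the work surface, if the arm or the gripper's body presses on something with over 40 N, if the wrist force passes 120 N, or if a joint passes its speed limit or range.

## Working session

There is one attempt and no reset: what is moved stays moved. The work goes in short steps, Python scripts to look and compute and a shell command to move; the robot and the scene stay as the last step left them, time stands still between calls to the robot, and variables do not carry over. Pictures are saved under pics/ and viewed, about 8 in all and at most 12, crops included, and the job is handed in when it is done.

```bash
mkdir -p pics; cat > h.py <<'E'
import numpy as np, cv2
from workcell import status, imaging, bot, spotter
def world(cam, uv, d=None, z=None):
    m=imaging.camera_model(cam); K=np.array(m["intrinsics"]); D=np.array(m["dist"])
    p=cv2.undistortPoints(np.array([[uv]],float),K,D)[0,0]
    R=np.array(m["rotation"]); t=np.array(m["position"]); r=R@np.array([p[0],p[1],1])
    s=d if d is not None else (z-t[2])/r[2]
    return t+s*r
def save(cam,name):
    im,d=imaging.grab_frame(cam); cv2.imwrite("pics/"+name,im[:,:,::-1]); return im,d
E
python3 - <<'E'
from h import *
np.set_printoptions(precision=1,suppress=True)
s=status.sense(); print(s["clock"],s["tcp_pos"],np.array(s["ee_rot"]),s["ft_force"],s["grip_width"])
for c in("scene","top"):
    im,d=save(c,c+"0.png")
    for n in("start_left_top","start_right_top","stop_button_top","console"):
        for r in spotter.tip_of(n,c)[:2]:
            u=r["xy"]; z=0 if n=="console" else 79
            dd=float(np.median(d[int(u[1])-1:int(u[1])+2,int(u[0])-1:int(u[0])+2]))
            print(c,n,round(r["score"],2),np.array(u),"plane",world(c,u,z=z),"depth",world(c,u,d=dd))
print(status.sense()["clock"])
E
```

```text
0.0 [ 149.  -606.5  230.3] [[ 1.   0.2 -0. ]
 [ 0.2 -1.   0. ]
 [-0.  -0.  -1. ]] [-0.9 -0.1  0.1] 0.9984195326325246
scene start_left_top 0.49 [325.1 211.3] plane [481.7 128.6  79. ] depth [482.5 128.3  79.9]
scene start_right_top 0.7 [137.  321.7] plane [ 601.3 -300.7   79. ] depth [ 599.5 -301.2   76.6]
scene start_right_top 0.69 [300.  212.4] plane [462.5  76.   79. ] depth [460.3  76.7  76.6]
scene stop_button_top 0.66 [312.2 232.7] plane [528.8  78.2  79. ] depth [528.3  78.4  78.4]
scene console 0.66 [314.2 240.7] plane [489.3  97.3   0. ] depth [541.1  77.5  66.2]
top start_left_top 0.62 [295.3 271.1] plane [490.6 129.7  79. ] depth [490.7 129.7  78.2]
top start_right_top 0.42 [315.8 284. ] plane [460.6  80.7  79. ] depth [460.7  80.7  78.2]
top stop_button_top 0.68 [178.8 273.9] plane [481.2 404.1  79. ] depth [481.8 410.   58.8]
top stop_button_top 0.57 [468.9 239.2] plane [ 571.6 -284.3   79. ] depth [ 570.2 -280.3   91.4]
top console 0.63 [308.7 271.3] plane [493.4  99.2   0. ] depth [491.4  98.3  54.2]
top console 0.33 [258.7 246.7] plane [554.8 227.6   0. ] depth [551.3 222.8  38.7]
0.5
```

View pics/scene0.png

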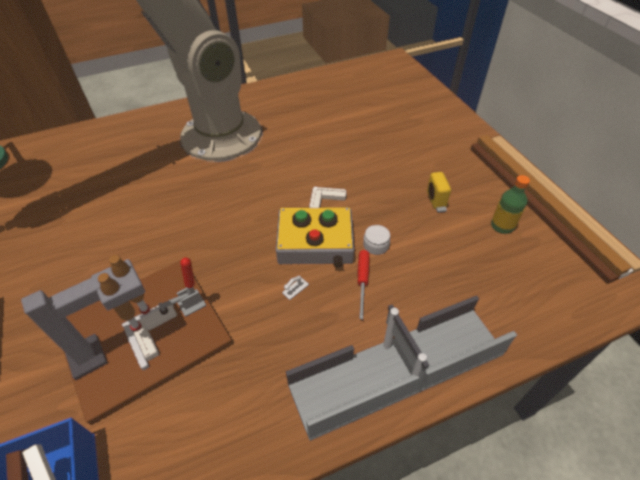

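View pics/top0.png

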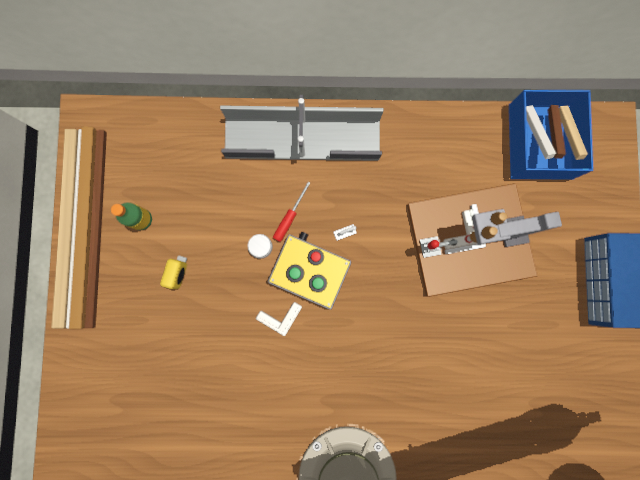

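```bash
python3 - <<'E'
from h import *
np.set_printoptions(precision=1,suppress=True)
for c in("scene","top"):
    im=cv2.imread(f"pics/{c}0.png"); h=cv2.cvtColor(im,cv2.COLOR_BGR2HSV)
    for nm,lo,hi in(("g",(45,90,40),(85,255,255)),("r",(0,140,80),(8,255,255))):
        m=cv2.inRange(h,lo,hi); n,l,st,ce=cv2.connectedComponentsWithStats(m)
        for i in range(1,n):
            if st[i,4]>25: print(c,nm,st[i],ce[i],world(c,ce[i],z=79))
E
```

```text
scene g [502 192  22  20 241] [512.2 202.1] [624.  526.8  79. ]
scene g [295 211  13  10  96] [300.7 215.4] [471.8  74.1  79. ]
scene g [322 211  12  10  96] [327.5 215.4] [495.3 128.6  79. ]
scene r [308 230  13  11  99] [314.2 235. ] [536.4  79.6  79. ]
scene r [357 249  13  37 396] [363.  266.8] [653.2 137.3  79. ]
scene r [180 257  15  31 319] [186.9 272. ] [ 525.2 -191.7   79. ]
top g [117 203  25  23 364] [130.4 214.8] [620.5 523.7  79. ]
top g [289 268  12  11 107] [294.4 273. ] [486.2 131.6  79. ]
top g [312 278  12  11 106] [317.5 282.9] [463.2  76.7  79. ]
top r [273 209  24  33 336] [284.1 225.3] [600.  158.3  79. ]
top r [428 240  11   9  76] [433.  244.2] [ 558.6 -198.5   79. ]
top r [311 252  10  10  77] [315.4 256.2] [526.6  82.3  79. ]
```

The scene view shows the console at about (315,235): green caps at (301,215) and (327,215), red stop at (314,235), and the press at lower left. The top view shows the caps at (294,273) and (317,283), and the stop at (315,256). The networks' 0.6–0.7 hits near the press are false.

The top blobs give a 59.5 mm cap spacing. They also predict the stop at (526,82) against a measured (527,82), so they are consistent. Next I work out the moves, going round on the robot's side of the press and above it.

```bash
cat > go.py <<'E'
import sys; from h import *
from scipy.spatial.transform import Rotation as Ro
def show(targets,yaw=-22.7,ref=True):
    s=status.sense(); R=np.array(s["ee_rot"]); p=np.array(s["tcp_pos"])
    a=np.radians(yaw); c,n=np.cos(a),np.sin(a)
    T=np.array([[c,n,0],[n,-c,0],[0,0,-1]])
    print("t",s["clock"],"tcp",p.round(1),"F",np.round(s["ft_force"],1),"g",round(s["grip_width"],3),"j",np.round(s["joints"],0))
    print("turn",(np.degrees(Ro.from_matrix(R.T@T).as_rotvec())/6).round(3))
    for t in targets: print(t,(R.T@(np.array(t)-p)/25).round(3))
if __name__=="__main__": show(eval(sys.argv[1]))
E
python3 go.py "[(250,-450,330),(350,-300,330),(455,0,300),(474.5,103.5,200)]"
```

```text
t 0.5 tcp [ 149.1 -606.9  231.3] F [-0.3 -0.6 -0.6] g 1.003 j [73. 22.  1. 79. -0. 80. -3.]
turn [-1.000e-03 -0.000e+00  6.083e+00]
(250, -450, 330) [ 5.417 -5.133 -3.949]
(350, -300, 330) [ 10.732 -10.006  -3.948]
(455, 0, 300) [ 17.673 -20.658  -2.746]
(474.5, 103.5, 200) [ 19.418 -24.492   1.254]
```

```bash
python3 -m creep '[[0.53,1,-1,-1,0,0,0.5],[0.53,2,-2,-1.8,0,0,1],[0.53,3,-3,-2.6,0,0,1.5],[0.53,4,-4,-3.3,0,0,2],[0.53,5,-5,-3.9,0,0,2.5],[0.53,6.1,-6,-3.9,0,0,3],[0.53,7.2,-7,-3.9,0,0,3.5],[0.53,8.3,-8,-3.9,0,0,4],[0.53,9.4,-9,-3.9,0,0,4.5],[0.53,10.5,-10,-3.9,0,0,5],[0.53,11.3,-11.3,-3.9,0,0,5.5],[0.53,12.1,-12.6,-3.9,0,0,6.08]]' 60; python3 go.py "[(455,0,280),(474.5,103.5,160)]"
```

```text
clock: 1.5
tcp_pos: [368.3, -227.1, 328.9]
ee_rot: [[0.922, -0.388, 0.0], [-0.388, -0.922, -0.0], [0.0, 0.0, -1.0]]
ft_force: [0.2, -0.7, 0.6]
grip_width: 0.528
t 1.5 tcp [ 368.3 -227.1  328.9] F [ 0.2 -0.7  0.6] g 0.528 j [ 45.  -3. -17.  95.  -1.  88. -84.]
turn [ 0.001 -0.003 -0.018]
(455, 0, 280) [-0.323 -9.718  1.953]
(474.5, 103.5, 160) [ -1.21  -13.837   6.753]
```

```bash
python3 -m creep '[[0.53,0,-1.6,0,0,0,0],[0.53,-0.1,-3.2,0.2,0,0,0],[0.53,-0.2,-4.8,0.6,0,0,0],[0.53,-0.2,-6.4,1,0,0,0],[0.53,-0.3,-8,1.5,0,0,0],[0.53,-0.4,-9.5,2,0,0,0],[0.53,-0.7,-10.9,2.7,0,0,0],[0.53,-0.9,-12.2,3.6,0,0,0],[0.53,-1.1,-13.2,4.8,0,0,0],[0.53,-1.21,-13.84,5.9,0,0,0],[0.53,-1.21,-13.84,6.75,0,0,0],[0.53,-1.21,-13.84,6.75,0,0,0]]'; python3 go.py "[(474.5,103.5,90)]"; python3 - <<'E'
from h import *
for c,(x,y) in(("scene",(240,130)),("top",(230,190))):
    im,d=imaging.grab_frame(c); cr=im[y:y+150,x:x+180,::-1]
    globals()[c]=cv2.resize(cr,None,fx=3.3,fy=3.3,interpolation=2)
cv2.imwrite("pics/a_s.png",scene);cv2.imwrite("pics/a_t.png",top)
E
```

```text
clock: 2.5
tcp_pos: [471.8, 104.2, 156.0]
ee_rot: [[0.923, -0.385, -0.007], [-0.385, -0.923, -0.0], [-0.006, 0.003, -1.0]]
ft_force: [-0.3, -0.8, -0.6]
grip_width: 0.529
t 2.5 tcp [471.8 104.2 156. ] F [-0.3 -0.8 -0.6] g 0.529 j [  20.   12.  -41.  105.    8.   67. -136.]
turn [0.028 0.057 0.008]
(474.5, 103.5, 90) [ 0.125 -0.024  2.641]
```

View pics/a_s.png

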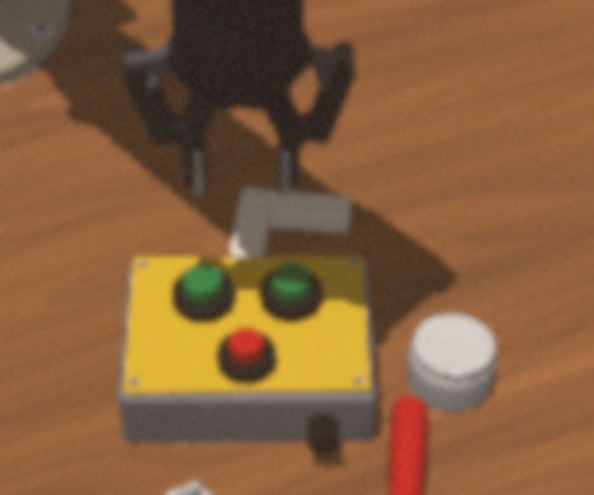

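The crop shows the fingertips at (199,190) and (286,188), above the green caps at (204,280) and (291,280). The 87 px spacing is the same for both. I'll go down to just above the caps and look again.

```bash
python3 -m creep '[[0.53,0.12,-0.02,0.8,0,0,0],[0.53,0.12,-0.02,1.6,0.03,0.06,0],[0.53,0.12,-0.02,2.4,0.03,0.06,0],[0.53,0.12,-0.02,2.4,0.03,0.06,0],[0.53,0.12,-0.02,2.4,0.03,0.06,0]]'; python3 go.py "[(474.5,103.5,80)]"; python3 - <<'E'
from h import *
for c,(x,y) in(("scene",(240,130)),("top",(230,190))):
    im,d=imaging.grab_frame(c); cr=im[y:y+150,x:x+180,::-1]
    globals()[c]=cv2.resize(cr,None,fx=3.3,fy=3.3,interpolation=2)
cv2.imwrite("pics/b_s.png",scene);cv2.imwrite("pics/b_t.png",top)
E
```

```text
clock: 3.02
tcp_pos: [477.8, 101.7, 101.5]
ee_rot: [[0.921, -0.389, 0.007], [-0.389, -0.921, -0.0], [0.006, -0.002, -1.0]]
ft_force: [0.9, -0.2, 0.1]
grip_width: 0.527
t 3.0167 tcp [477.8 101.7 101.5] F [ 0.9 -0.2  0.1] g 0.527 j [  19.   15.  -40.  108.   11.   60. -138.]
turn [-0.024 -0.058 -0.033]
(474.5, 103.5, 80) [-0.153 -0.011  0.86 ]
```

View pics/b_s.png

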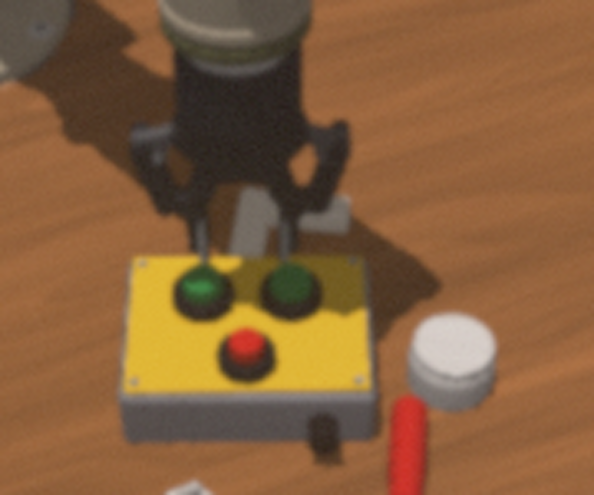

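The fingertips are at (203,262) and (287,260), just above and slightly behind the caps in projection, as expected at this height. I'll centre and go down gently.

```bash
python3 -m creep '[[0.54,-0.1,-0.01,0.3,-0.02,-0.06,-0.03],[0.54,-0.1,-0.01,0.6,-0.02,-0.06,-0.03],[0.54,-0.1,-0.01,0.7,-0.02,-0.06,-0.03],[0.54,-0.1,-0.01,0.7,-0.02,-0.06,-0.03],[0.54,-0.1,-0.01,0.7,-0.02,-0.06,-0.03]]'; python3 go.py "[(475.2,103,75),(475.2,103,67)]"
```

```text
clock: 3.53
tcp_pos: [476.4, 103.6, 84.7]
ee_rot: [[0.923, -0.386, 0.002], [-0.386, -0.923, 0.001], [0.001, -0.002, -1.0]]
ft_force: [0.4, -0.2, 0.5]
grip_width: 0.537
t 3.5333 tcp [476.4 103.6  84.7] F [ 0.4 -0.2  0.5] g 0.537 j [  18.   17.  -40.  109.   12.   58. -139.]
turn [-0.014 -0.012  0.004]
(475.2, 103, 75) [-0.034  0.042  0.389]
(475.2, 103, 67) [-0.034  0.043  0.709]
```

```bash
python3 -m creep '[[0.54,-0.03,0.03,0.2,-0.01,-0.01,0],[0.54,-0.03,0.03,0.4,-0.01,-0.01,0],[0.54,-0.03,0.03,0.5,-0.01,-0.01,0],[0.54,-0.03,0.03,0.5,-0.01,-0.01,0]]'; python3 -m creep '[[0.54,0,0,0.08,0,0,0],[0.54,0,0,0.16,0,0,0],[0.54,0,0,0.16,0,0,0]]'
```

```text
clock: 3.87
tcp_pos: [475.7, 103.3, 72.1]
ee_rot: [[0.923, -0.385, 0.001], [-0.385, -0.923, 0.0], [0.001, -0.001, -1.0]]
ft_force: [-0.9, -0.7, 6.1]
grip_width: 0.541
clock: 4.12
tcp_pos: [475.7, 103.3, 68.7]
ee_rot: [[0.923, -0.385, 0.001], [-0.385, -0.923, -0.0], [0.001, -0.0, -1.0]]
ft_force: [-2.6, 0.4, 7.7]
grip_width: 0.537
```

```bash
python3 -m creep '[[0.54,0,0,0.05,0,0,0],[0.54,0,0,0.1,0,0,0],[0.54,0,0,0.1,0,0,0]]'; python3 -m creep '[[0.54,0,0,0.03,0,0,0],[0.54,0,0,0.06,0,0,0],[0.54,0,0,0.06,0,0,0]]'
```

```text
clock: 4.37
tcp_pos: [475.9, 103.4, 68.4]
ee_rot: [[0.923, -0.385, 0.001], [-0.385, -0.923, -0.002], [0.002, 0.001, -1.0]]
ft_force: [-12.1, -2.9, 30.1]
grip_width: 0.539
clock: 4.62
tcp_pos: [475.9, 103.4, 68.5]
ee_rot: [[0.923, -0.385, 0.002], [-0.385, -0.923, -0.003], [0.003, 0.002, -1.0]]
ft_force: [-9.0, -3.2, 23.3]
grip_width: 0.535
```

The caps are on the hard stop at 23 N. I'll keep pressing with the same small offset while checking the rams.

```bash
python3 -m creep '[[0.54,0,0,0.06,0,0,0],[0.54,0,0,0.06,0,0,0],[0.54,0,0,0.06,0,0,0]]'; python3 - <<'E'
from h import *
print(status.sense()["ft_torque"])
im,d=imaging.grab_frame("scene")
a=cv2.imread("pics/scene0.png")
f=lambda i:cv2.resize(i[250:370,60:220],None,fx=2.4,fy=2.4,interpolation=2)
g=lambda i:cv2.resize(i[170:270,250:383],None,fx=2.88,fy=2.88,interpolation=2)
b=im[:,:,::-1]
A=np.hstack([f(a),f(b)]); B=np.hstack([g(a),g(b)])[:,:A.shape[1]]
B=cv2.copyMakeBorder(B,0,0,0,A.shape[1]-B.shape[1],0)
cv2.imwrite("pics/c.png",np.vstack([A,B]))
E
```

```text
clock: 4.87
tcp_pos: [475.9, 103.4, 68.5]
ee_rot: [[0.923, -0.385, 0.002], [-0.385, -0.923, -0.004], [0.003, 0.003, -1.0]]
ft_force: [-9.9, -2.2, 21.6]
grip_width: 0.542
[-0.41550071  1.90021702 -0.02448981]
```

View pics/c.png

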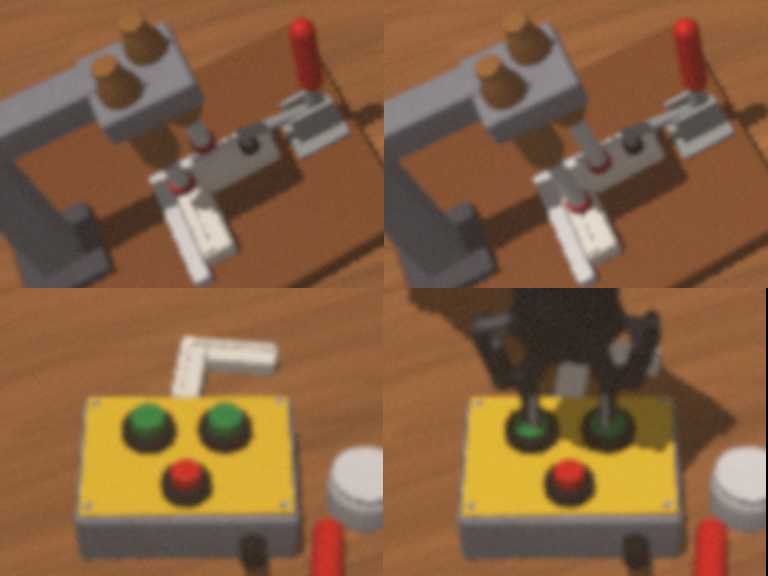

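In the second pair both caps are down under the fingertips. The red feet have moved from (204,143) to (213,160) and from (180,182) to (194,203), onto the white corner. I'll measure each ram's stroke from these while holding harder.

```bash
python3 -m creep '[[0.54,0,0,0.08,0,0,0],[0.54,0,0,0.08,0,0,0],[0.54,0,0,0.08,0,0,0],[0.54,0,0,0.08,0,0,0]]'; cat > ram.py <<'E'
from h import *
m=imaging.camera_model("scene");K=np.array(m["intrinsics"]);D=np.array(m["dist"]);R=np.array(m["rotation"]);t=np.array(m["position"])
def proj(p): return cv2.projectPoints(np.array([p],float),R.T,np.zeros(3),K,D)[0][0,0] if 0 else cv2.projectPoints(np.array([R.T@(np.array(p)-t)]),np.zeros(3),np.zeros(3),K,D)[0][0,0]
def feet(im):
    h=im.astype(int); mk=((h[...,2]-np.maximum(h[...,0],h[...,1])>35)&(abs(h[...,0]-h[...,1])<25)).astype(np.uint8)
    mk[:290]=0;mk[350:]=0;mk[:,:120]=0;mk[:,155:]=0
    n,l,st,c=cv2.connectedComponentsWithStats(mk)
    return [(c[i].round(2),st[i,4]) for i in range(1,n) if st[i,4]>5]
a=cv2.imread("pics/scene0.png"); im,_=imaging.grab_frame("scene")
A=feet(a);print("up",A);print("now",feet(im[:,:,::-1]))
for uv in((145,309.5),(135,326)):
    p=world("scene",uv,z=71); print("expected shift for 30mm",proj(p-[0,0,30])-proj(p))
g=np.abs(a.astype(int)[280:350,110:170]-im[280:350,110:170,::-1].astype(int)).sum()
E
python3 ram.py
```

```text
clock: 5.25
tcp_pos: [475.9, 103.4, 68.4]
ee_rot: [[0.923, -0.385, 0.002], [-0.385, -0.923, -0.006], [0.004, 0.004, -1.0]]
ft_force: [-11.0, -3.9, 27.3]
grip_width: 0.541
up [(array([144.11, 308.75]), np.int32(44)), (array([122.29, 322.29]), np.int32(7)), (array([133.89, 328.14]), np.int32(28)), (array([127.71, 343.86]), np.int32(7))]
now [(array([150.53, 319.53]), np.int32(15)), (array([121.7, 328.4]), np.int32(10)), (array([140.03, 335.76]), np.int32(34))]
expected shift for 30mm [4.84927536 8.01430235]
expected shift for 30mm [5.25371143 7.77271974]
```

The stroke measurement is too noisy to settle it. The tool is also rolling slowly, with the right finger 0.24 mm high, so the left finger may be taking most of the load. I'll roll the right side down a little and check the tilt and moment response.

```bash
python3 -m creep '[[0.54,0,0,0.07,0.06,0,0],[0.54,0,0,0.08,0.12,0,0],[0.54,0,0,0.08,0.12,0,0],[0.54,0,0,0.08,0.12,0,0]]'; cat > bal.py <<'E'
from h import *
s=status.sense();R=np.array(s["ee_rot"]);print("z-tilt x,y:",R[2,:2].round(4),"F tool",(R.T@np.array(s["ft_force"])).round(1),"M tool",(R.T@np.array(s["ft_torque"])).round(2))
a=cv2.imread("pics/scene0.png"); im,_=imaging.grab_frame("scene"); b=np.ascontiguousarray(im[:,:,::-1])
for x,y in((145,309),(135,326)):
    T=cv2.resize(a[y-6:y+6,x-6:x+6],None,fx=8,fy=8,interpolation=2);S=cv2.resize(b[y-10:y+24,x-10:x+24],None,fx=8,fy=8,interpolation=2)
    r=cv2.matchTemplate(S,T,cv2.TM_CCOEFF_NORMED);_,v,_,l=cv2.minMaxLoc(r);print("ram shift px",np.array(l)/8-4,round(v,2))
E
python3 bal.py
```

```text
clock: 5.63
tcp_pos: [475.9, 103.3, 68.4]
ee_rot: [[0.923, -0.385, 0.008], [-0.385, -0.923, 0.005], [0.005, -0.007, -1.0]]
ft_force: [-9.9, -2.6, 28.7]
grip_width: 0.537
z-tilt x,y: [ 0.0054 -0.0071] F tool [ -8.    6.  -28.8] M tool [-1.92 -2.01  0.07]
ram shift px [4.625 8.25 ] 0.8
ram shift px [7.125 7.125] 0.78
```

The load moved onto the right finger: the moment about tool x went from -1.1 to -1.9 N·m. Balance is in between, so I'll take half of the roll back and press slightly harder.

```bash
python3 -m creep '[[0.54,0,0,0.1,-0.06,0.05,0],[0.54,0,0,0.1,-0.06,0.05,0],[0.54,0,0,0.1,-0.06,0.05,0],[0.54,0,0,0.1,-0.06,0.05,0]]'; python3 bal.py
```

```text
clock: 6.02
tcp_pos: [476.0, 103.4, 68.4]
ee_rot: [[0.923, -0.385, 0.011], [-0.385, -0.923, -0.005], [0.012, 0.001, -1.0]]
ft_force: [-14.2, -4.3, 34.6]
grip_width: 0.537
z-tilt x,y: [0.0119 0.0007] F tool [-11.    9.4 -34.7] M tool [-2.02 -2.48  0.04]
ram shift px [4.75  8.375] 0.8
ram shift px [7.125 7.125] 0.77
```

Neither ram moved with the roll, so both are bottomed. Now the long hold at this offset.

```bash
for i in 1; do python3 -m creep '[[0.54,0,0,0.09,0,-0.06,0],[0.54,0,0,0.09,0,-0.1,0],[0.54,0,0,0.09,0,-0.1,0],[0.54,0,0,0.09,0,-0.1,0],[0.54,0,0,0.09,0,-0.1,0],[0.54,0,0,0.09,0,-0.1,0],[0.54,0,0,0.09,0,-0.1,0],[0.54,0,0,0.09,0,-0.1,0],[0.54,0,0,0.09,0,-0.1,0],[0.54,0,0,0.09,0,-0.1,0],[0.54,0,0,0.09,0,-0.1,0],[0.54,0,0,0.09,0,-0.1,0]]'; done; python3 bal.py
```

```text
clock: 7.07
tcp_pos: [476.0, 103.4, 68.4]
ee_rot: [[0.923, -0.385, 0.001], [-0.385, -0.923, -0.003], [0.002, 0.002, -1.0]]
ft_force: [-14.7, -3.4, 33.0]
grip_width: 0.542
z-tilt x,y: [0.0024 0.0022] F tool [-12.2   8.9 -33. ] M tool [-1.8  -2.44  0.05]
ram shift px [4.75  8.375] 0.8
ram shift px [7.    7.125] 0.78
```

```bash
python3 -m creep '[[0.54,0,0,0.09,0.02,0,0],[0.54,0,0,0.09,0.02,0,0],[0.54,0,0,0.09,0.02,0,0],[0.54,0,0,0.09,0.02,0,0],[0.54,0,0,0.09,0.02,0,0],[0.54,0,0,0.09,0.02,0,0],[0.54,0,0,0.09,0.02,0,0],[0.54,0,0,0.09,0.02,0,0],[0.54,0,0,0.09,0.02,0,0],[0.54,0,0,0.09,0.02,0,0],[0.54,0,0,0.09,0.02,0,0],[0.54,0,0,0.09,0.02,0,0]]'; python3 -m creep '[[0.54,0,0,0.09,0.02,0,0],[0.54,0,0,0.09,0.02,0,0],[0.54,0,0,0.09,0.02,0,0],[0.54,0,0,0.09,0.02,0,0],[0.54,0,0,0.09,0.02,0,0],[0.54,0,0,0.09,0.02,0,0],[0.54,0,0,0.09,0.02,0,0],[0.54,0,0,0.09,0.02,0,0],[0.54,0,0,0.09,0.02,0,0],[0.54,0,0,0.09,0.02,0,0],[0.54,0,0,0.09,0.02,0,0],[0.54,0,0,0.09,0.02,0,0]]';  python3 -m creep '[[0.54,0,0,0.09,0.02,0,0],[0.54,0,0,0.09,0.02,0,0],[0.54,0,0,0.09,0.02,0,0],[0.54,0,0,0.09,0.02,0,0],[0.54,0,0,0.09,0.02,0,0],[0.54,0,0,0.09,0.02,0,0],[0.54,0,0,0.09,0.02,0,0],[0.54,0,0,0.09,0.02,0,0],[0.54,0,0,0.09,0.02,0,0],[0.54,0,0,0.09,0.02,0,0],[0.54,0,0,0.09,0.02,0,0],[0.54,0,0,0.09,0.02,0,0]]'; python3 bal.py
python3 - <<'E'
from h import *
im,_=imaging.grab_frame("scene");b=im[:,:,::-1]
cv2.imwrite("pics/d.png",np.hstack([cv2.resize(b[290:350,110:170],None,fx=6,fy=6,interpolation=2),cv2.resize(b[190:250,280:345],None,fx=6,fy=6,interpolation=2)]))
E
```

```text
clock: 8.12
tcp_pos: [476.0, 103.4, 68.4]
ee_rot: [[0.923, -0.385, 0.003], [-0.385, -0.923, -0.003], [0.003, 0.001, -1.0]]
ft_force: [-13.4, -3.2, 32.4]
grip_width: 0.538
clock: 9.12
tcp_pos: [476.0, 103.4, 68.4]
ee_rot: [[0.923, -0.385, 0.004], [-0.385, -0.923, -0.002], [0.005, 0.001, -1.0]]
ft_force: [-12.5, -4.6, 32.3]
grip_width: 0.538
clock: 10.12
tcp_pos: [476.0, 103.4, 68.4]
ee_rot: [[0.923, -0.385, 0.005], [-0.385, -0.923, -0.002], [0.006, 0.0, -1.0]]
ft_force: [-12.7, -4.4, 31.9]
grip_width: 0.539
z-tilt x,y: [0.0057 0.0001] F tool [ -9.9   9.  -31.9] M tool [-1.87 -2.36  0.09]
ram shift px [4.75  8.375] 0.8
ram shift px [7.125 7.125] 0.78
```

View pics/d.png

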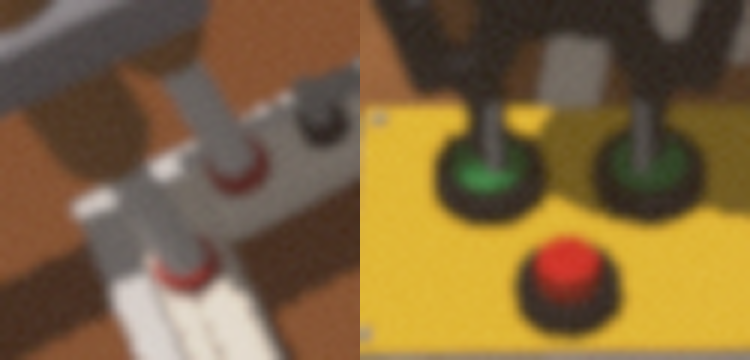

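Both feet, at about (238,170) and (185,270) in the crop, sit on the white corner. Both caps are low in their collars and the stop button is untouched. The hold has lasted over 4 s, so I'll let go straight up.

```bash
python3 -m creep '[[0.54,0,0,-0.5,0,0,0],[0.54,0,0,-1.2,0,0,0],[0.54,0,0,-2.2,0,0,0],[0.54,0,0,-3.2,0,0,0],[0.54,0,0,-4,0,0,0],[0.54,0,0,-4,0,0,0],[0.54,0,0,-4,0,0,0],[0.54,0,0,-4,0,0,0],[0.54,0,0,-4,0,0,0]]'; python3 bal.py
python3 - <<'E'
from h import *
im,_=save("scene","e.png")
E
```

```text
clock: 10.97
tcp_pos: [474.7, 103.3, 167.2]
ee_rot: [[0.923, -0.385, 0.003], [-0.385, -0.923, -0.003], [0.004, 0.001, -1.0]]
ft_force: [-0.2, -0.6, -0.5]
grip_width: 0.534
z-tilt x,y: [0.0038 0.0012] F tool [0.1 0.6 0.5] M tool [-0.   -0.06  0.01]
ram shift px [0. 0.] 0.99
ram shift px [0. 0.] 0.99
```

View pics/e.png

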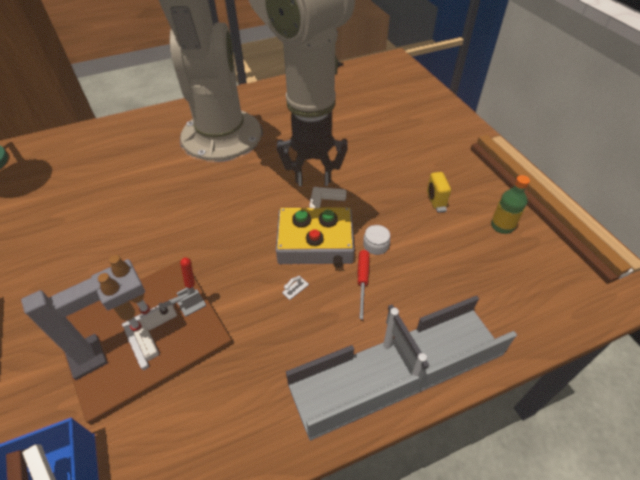

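The rams are back up (zero shift), the caps are released, and the loose things lie where they were. The tool is clear at z 167 with no force on it.

```bash
python3 -c "from h import *; print(bot.job_done())"
```

```text
the job is handed in; nothing more can be done
None
```

I ran one press cycle and handed the job in at about 11 s. I set the fingertips 60 mm apart over the green caps, pressed both to the hard stop and held them there for over 4 s. I then lifted straight up to about 167 mm.

**Hold:** The force was steady at about 32 N and TCP height steady at 68.4 mm. Both red feet were on the white corner in the picture, and neither ram moved any further when I rocked the load from one finger to the other.

**After release:** Both rams matched their starting picture exactly (shift 0 px), the force was about 0, and the stop button and loose things looked unmoved.

**Checks that were weak or disagreed:**
- **Ram stroke:** Colour segmentation was too noisy to use. Template matching gave (4.75, 8.4) px for one ram, against an expected (4.8, 8.0), and (7.1, 7.1) px for the other, against (5.3, 7.8). So full travel rests mainly on the hard-stop force and the picture, not on a precise stroke measurement.
- **Balance between the fingers:** The load was uneven at first, so I levelled the tool before the main hold.
- **Button positions:** The networks gave a few false positions near the press, which I discarded for the colour blobs.

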